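Index the nozzle stand to its lock hole

ROBOT

A 7-joint arm with a two-finger parallel gripper is mounted at the origin on the work surface. World frame = base frame: x ahead of the robot, y to its left, z up, the work surface at z = 0. Lengths are in m, angles in rad, forces in N, time in s.
With the tool pointing down it reaches from about 0.35 to 0.9 m from the base axis. Payload 19.9 kg.
Tool frame: the origin (TCP) lies between the finger pads; the fingertips stand 19 mm ahead of it and the grasp point (between the pads) is the TCP; z points along the fingers, y is the line along which they close (so a half turn about z gives the same grasp; the last joint's range is limited). The gripper opens to 94 mm and grips with 3 to 60 N. Pads are 16 mm wide; open, the fingers measure 119 mm over their backs; the gripper's body (75 mm by 177 mm) begins 78 mm behind the grasp point.
Start: joints at [-1.339, 0.417, -0.01, 1.614, 0.005, 1.111, -0.053], TCP at [0.169, 0.602, 0.224] pointing down, gripper open.
Joint ranges: [-2.81, 2.81], [-0.39, 2.02], [-1.27, 1.25], [0.06, 2.57], [-1.19, 4.33], [0.19, 2], [-2.82, 2.82]. Speed limits (rad/s): [1.89, 1.89, 2.39, 2.39, 3.01, 3.01, 3.01].

INTERFACE

Orientations are given as a 3x3 rotation matrix whose columns are the frame's x, y, z axes.
In Python, from rig import robot gives the robot as it stands. Calls block until the motion is done:
- robot.move_ptp(position, orientation): joint-space move of the TCP to a pose.
- robot.move_linear(position, velocity=0.15, frame=None, threshold=None): straight line of the TCP; frame=None keeps the orientation; velocity is the mean speed in m/s. With threshold (N) it stops when the force on the tool has changed by that much, and returns True; else False.
- robot.goto_joints(angles): joint-space move.
- robot.gripper_to(opening): finger opening in m; the grip force is fixed at half the most; returns when the fingers have stopped.
- robot.pause(seconds).
- robot.ik(position, orientation): joint angles nearest the present ones, or None.
- robot.get_state(): the state.
- robot.grab_frame(name): name is "scene" or "top"; returns the picture (384x512x3 uint8, red, green, blue); there is no depth.
- robot.camera_info(name): a dict with "fx", "fy", "cx", "cy" (pixels), "rvec" (rotation vector, rad) and "tvec" (3), from world to camera coordinates, as OpenCV has them. Camera axes: x right, y down, z forward; pixel columns grow to the right and rows downward; lengths in m; the calibration is good to about 2 mm. A picture is of the moment at which its call begins. camera_info takes no time and is no camera call.
A pose or a line that the arm cannot do raises robot.PlanningError and nothing moves.
- robot.sign_off(): hands the job in; it is judged then, once.
The state is a dict: "time": time; "qpos": joint angles; "joint_vel": joint speeds; "effort": joint torques, N m; "ee_pos": TCP position; "tool_rot": TCP orientation; "force": force on the tool from outside, world axes, zero at the start; "moment": the same for the moment, N m; "opening": finger opening in m; "grasp_force": force on a finger pad.
Only numpy, scipy, OpenCV 4.12 (cv2) and the standard library are available. Lean on these libraries where they do the work, as an engineer would, in place of code of your own. Each camera call takes 0.05 s, during which the arm holds its last target. There are 200 camera calls.

TASK

Take the steel index pin out of its wooden rest and stand it in the hole of the grey swing bar on the aluminium indexing stand, so that it rests on the bed and still pokes up. Then, holding the bar by its upright steel post, turn the bar the shorter way round to the dark plate that has a hole in it, feeling for the spot where the pin drops fully home by itself and locks the bar; go gently and do not force the bar against the locked pin. Let go and leave the locked stand, the model aircraft and the glass jar undisturbed.

Things in the scene. Friction and masses are not known exactly. Their poses are not given: they have to be found in the camera images.
- pin: loose steel index pin, about 100 g, upright: shaft 12 mm diameter and 44 mm long with a 2 mm chamfered foot, then a round head 22 mm diameter and 22 mm tall (66 mm overall). Origin at the centre of the foot's underside, z along the pin towards the head. At the start it stands in the hole of the wooden rest, foot 8 mm above the table, rest's top (60 x 60 mm) 25 mm above the table
- pin_tip (a point): centre of the underside of the pin's foot (the pin's origin). With the pin standing in the bar's hole on the bed or a plate this is 30 mm above the table and the head's underside is 18 mm above the bar; with the pin home the head rests on the bar and this is 12 mm above the table
- swing (a joint): angle of the swing bar about the vertical axis of the stand, rad, counter-clockwise from above positive, endless (no stops; a whole number of turns may be included). At 0, 2 pi, ... the bar's hole points along the +x axis of bed. The bar is braked: about 0.25 N m to turn it, and it stays where it is left. Play when locked about 0.04 rad either way
- bed: fixed square aluminium bed of the indexing stand, 180 x 180 x 30 mm, at any yaw; origin at the centre of its underside on the table. Its upper face is 30 mm above the table; the two dark seat plates lie in it 65 mm from the axis along its +y and its -y, standing 0.4 mm proud, one bored, one blank, and which is which varies
- hub (a point): on the axis of the swing bar, at the level of the bed's upper face (30 mm above the table). A grey model nozzle, 48 mm diameter, top 80 mm above the table, is fixed on the bar at the axis
- bush (a point): centre of the upper mouth of the round upright through hole in the swing bar, 65 mm from the axis, 56 mm above the table; hole 13.8 mm diameter with a 2 mm chamfer. The grey painted bar is 170 x 34 x 22 mm, its underside 34 mm above the table
- post (a point): on the axis of the round upright steel post of the swing bar, 65 mm from the bar's axis at the bar's other end from the hole, 14 mm diameter, rising from the bar's top (56 mm) to 96 mm above the table; this point is 80 mm above the table. It can turn inside the fingers as the bar swings
- bored_seat: fixed seat under the holed plate; origin on the table under the window's middle. Its dark plate (92 x 32 mm, long along this body's x, tangential to the bar's circle) has an upright lock hole, 15 mm along x by 19 mm, centred up to 16 mm either side of the middle along x, new each time, not reported: feel for it (pin falls 18 mm, bar stops). Side load on the locked pin over 12 N is too much
- blank_seat: fixed seat on the other side of the axis, same plate without a hole; origin on the table under the middle of the window
- jet: grey model aircraft on a small wooden foot, about 210 mm long, 150 mm span, 65 mm high, loose; origin on the table under its middle. Leave alone
- jar: small glass jar, 48 mm diameter, 55 mm high, loose; origin at the centre of its underside. Leave alone
Things that resemble listed ones, but are neither listed nor needed, are in the scene too. There is more than one size of the pin; the one meant has the size given above. What is shaped like the bored_seat but turquoise is not meant.

How it is judged:
On the way, in this order (a step that is already met when the one before it is completed fails the run):
1. the pin stands let go in the bar's hole, resting on the bed, not yet dropped home (horizontal distance between pin_tip and bush below 0.004 m and height (world z) of pin_tip between 0.027 and 0.034 m and angle between pin's own z axis and vertical below 0.15 rad and contact force between pin and the fingers below 0.1 N), for 0.2 s.
2. the pin has dropped home through the bar's hole into the bored plate (horizontal distance between pin_tip and bush below 0.005 m and horizontal distance between pin_tip and bored_seat below 0.02 m and height (world z) of pin_tip below 0.016 m), for 0.2 s.
At the end, for the whole second after the job is handed in: The pin is upright (within 0.12 rad), down through the bar's hole (within 5 mm of its axis) and into the bored plate (within 20 mm of the seat's middle), its foot less than 16 mm above the table; pin and bar are at rest (all of step 2 and angle between pin's own z axis and vertical below 0.12 rad and linear speed of pin below 0.02 m/s and velocity of joint swing between -0.05 and 0.05 rad/s); the robot touches nothing.
It fails at once if the bar was turned the long way round (its hole went past the point opposite its start) (distance of bush from where it was at the start of the episode above 0.1284 m).
It fails at once if the locked pin was forced against the bored plate with more than 12 N (contact force between pin and bored_seat above 12 N).
It fails at once if the model aircraft was moved (distance of jet from where it was at the start of the episode above 0.02 m).
It fails at once if the glass jar was moved (distance of jar from where it was at the start of the episode above 0.02 m).
It also fails if it takes over 67 s, if anything falls off the work surface, if the arm or the gripper's body presses on something with over 40 N, if the wrist force passes 120 N, or if a joint passes its speed limit or range.

## Working session

There is one attempt and no reset: what is moved stays moved. The work goes in short steps, each a Python script; the robot and the scene stay as the last script left them, time stands still between calls to the robot, and variables do not carry over. Pictures are saved under pics/ and viewed, at most 10 in all, crops included, and the job is handed in when it is done.

```bash
ls; mkdir -p pics
python3 - <<'E'
from rig import robot
import cv2
for n in("scene","top"):
    im=robot.grab_frame(n); cv2.imwrite(f"pics/{n}0.png",im[:,:,::-1]); print(n,robot.camera_info(n))
s=robot.get_state(); print(s["time"],s["tool_rot"])
a=cv2.imread("pics/scene0.png");b=cv2.imread("pics/top0.png")
cv2.imwrite("pics/s0.png",cv2.resize(a,(800,600),interpolation=2));cv2.imwrite("pics/t0.png",cv2.resize(b,(800,600),interpolation=2))
E
```

```text
pics
scene {'fx': 451.587189489785, 'fy': 451.587189489785, 'cx': 258.0777275256756, 'cy': 186.62290507219453, 'rvec': array([ 0.87553014,  2.52805069, -1.096393  ]), 'tvec': array([ 0.45714928, -0.22078198,  1.56964209])}
top {'fx': 420.6434729800853, 'fy': 420.6434729800853, 'cx': 258.8338248809768, 'cy': 190.94121197378777, 'rvec': array([ 2.13007077, -2.14654592,  0.11033428]), 'tvec': array([0.06373569, 0.60078492, 1.15015994])}
0.1 [[-9.62770076e-01  2.70321565e-01 -1.79095290e-04]
 [ 2.70321606e-01  9.62769549e-01 -1.01192281e-03]
 [-1.01117067e-04 -1.02266233e-03 -9.99999472e-01]]
```

View pics/s0.png

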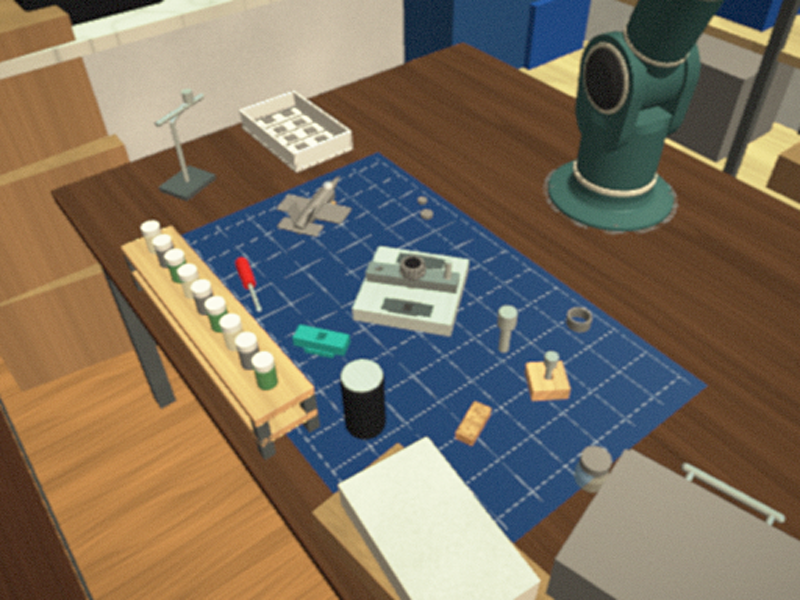

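View pics/t0.png

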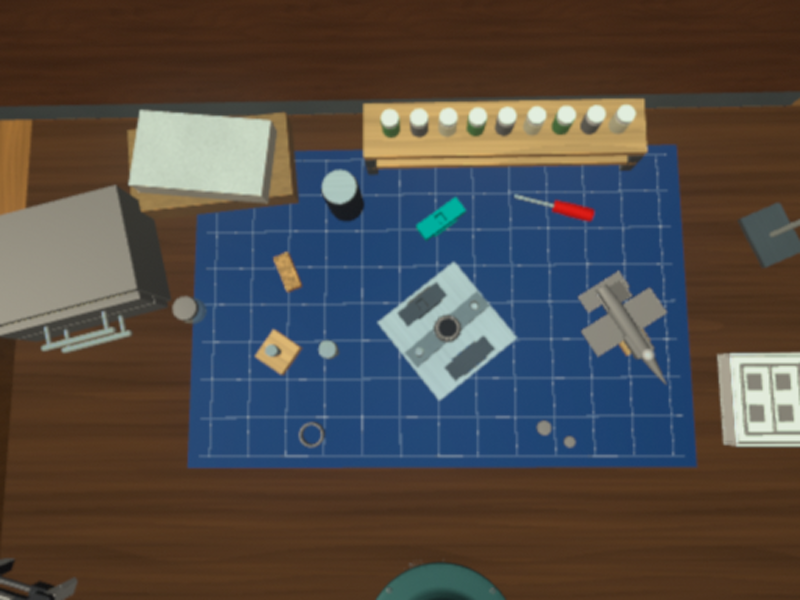

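The scene view shows the stand at (412,285), the rest with a pin at (548,372), a free-standing larger pin at (506,328), the jet at (315,205) and the jar at (594,468). In the top view they are at (447,328), (276,351), (327,349), (622,315) and (185,308). There are two pin candidates. The one in the wooden rest fits because it stands in the rest and is the smaller one; I'll confirm that in a crop, along with the hole and post ends and the bored plate.

Run:
```python
import cv2,numpy as np
a=cv2.imread("pics/scene0.png");b=cv2.imread("pics/top0.png")
# scene x5: stand (222..306,152..217) ; pins
def c(im,x,y,w,h,s): return cv2.resize(im[y:y+h,x:x+w],None,fx=s,fy=s,interpolation=2)
A=c(a,220,150,80,60,5);B=c(b,236,164,100,100,5)[:300*2]
P=c(a,310,190,80,60,5)
Q=c(b,155,205,80,60,5)
cv2.imwrite("pics/c1.png",np.vstack([np.hstack([A,P]),np.hstack([c(b,238,166,80,60,5),Q])]))
cv2.imwrite("pics/c2.png",c(b,238,164,100,96,6))
```

```text
(no output)
```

View pics/c1.png

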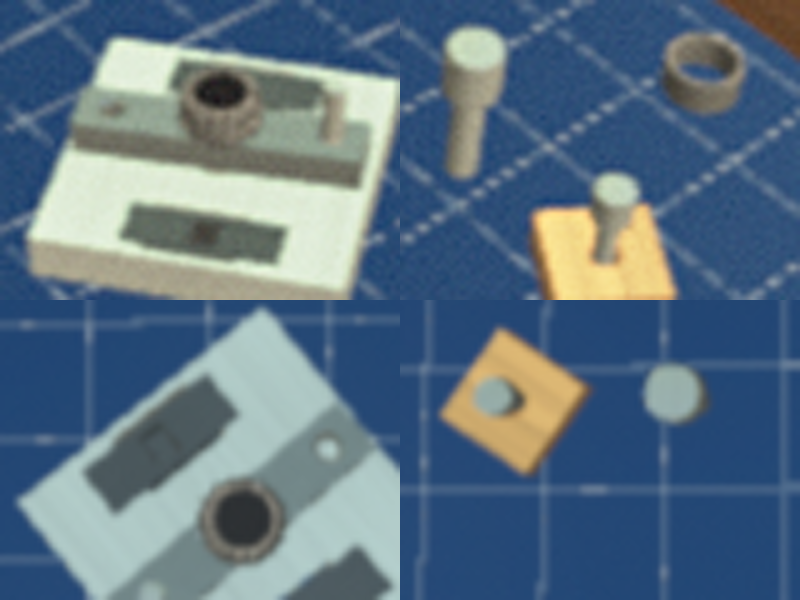

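View pics/c2.png

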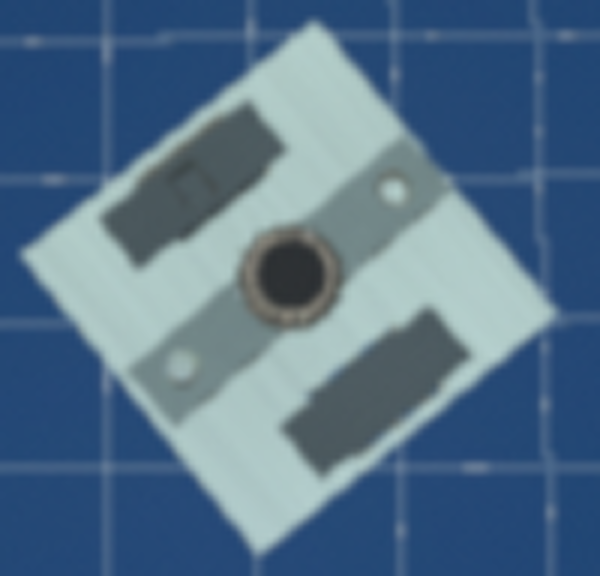

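The crop confirms it: the small pin in the rest (top px ≈174,224; head clearly smaller than the free-standing one at ≈209,224) is the pin meant. The bar's through hole is at top px ≈(303,195) and the post is at ≈(268,225). The plate at upper left, with the square hole mark at ≈(269.6,194.4), is the bored one; the lower-right plate is blank, and the turquoise one is a decoy.

```bash
cat > h.py <<'E'
from rig import robot
import numpy as np, cv2
C={n:robot.camera_info(n) for n in("scene","top")}
def KP(n):
    c=C[n];K=np.array([[c["fx"],0,c["cx"]],[0,c["fy"],c["cy"]],[0,0,1]])
    return K,np.c_[cv2.Rodrigues(c["rvec"])[0],c["tvec"]]
def tri(s,t):
    P=[k@e for k,e in map(KP,("scene","top"))]
    X=cv2.triangulatePoints(P[0],P[1],np.array(s,float).reshape(2,1),np.array(t,float).reshape(2,1)).ravel();return X[:3]/X[3]
def proj(X,n):
    K,E=KP(n);p=K@(E@np.r_[X,1]);return p[:2]/p[2]
def atz(t,z,n="top"):
    K,E=KP(n);R=E[:,:3];o=-R.T@E[:,3];d=R.T@np.linalg.inv(K)@np.r_[t,1];return o+d*(z-o[2])/d[2]
def rot(yaw): # tool down, closing axis y at 'yaw'
    y=np.array([np.cos(yaw),np.sin(yaw),0]);z=np.array([0,0,-1.]);return np.c_[np.cross(y,z),y,z]
E
python3 - <<'E'
from h import *
np.set_printoptions(precision=4,suppress=True)
c2=lambda u,v:((u+.5)/6-.5+238,(v+.5)/6-.5+164)
S=dict(bush=(242.2,171.6),post=(286.6,167.6),noz=(263.6,167.6),pin=(352.8,227.0))
T=dict(bush=c2(393,190),post=c2(180,366),noz=c2(291,275),pin=(174.0,224.0))
Z=dict(bush=.056,post=.096,noz=.08,pin=.074)
W={}
for k in S:
    X=tri(S[k],T[k]);W[k]=atz(T[k],Z[k])
    print(k,X,"top@z",W[k],"scene@z",atz(S[k],Z[k],"scene"))
b=np.array([atz(c2(*p),.03) for p in((316,20),(20,254),(260,555),(558,316))]);print("bed",b,b.mean(0),np.linalg.norm(b-np.roll(b,1,0),axis=1))
p=np.array([atz(c2(*p),.03) for p in((248,102),(285,150),(138,268),(102,220))]);print("plate",p.mean(0),"lock",atz(c2(192,185),.03),atz((260.6,196.2),.03,"scene"))
for k in("bush","post"):
    d=(W[k]-b.mean(0))[:2];print(k,np.hypot(*d),np.arctan2(d[1],d[0]))
d=(p.mean(0)-b.mean(0))[:2];print(np.hypot(*d),np.arctan2(d[1],d[0]))
e=b[0]-b[1];print("bed edge yaw",np.arctan2(e[1],e[0]),[np.arctan2(*(b[i]-b[(i+1)%4])[[1,0]]) for i in range(4)])
E
```

```text
bush [ 0.5866 -0.065   0.0531] top@z [ 0.5859 -0.0645  0.056 ] scene@z [ 0.5887 -0.0625  0.056 ]
post [0.5037 0.0343 0.0908] top@z [0.503  0.0346 0.096 ] scene@z [0.508  0.0384 0.096 ]
noz [ 0.5454 -0.0164  0.079 ] top@z [ 0.5447 -0.0158  0.08  ] scene@z [ 0.5466 -0.016   0.08  ]
pin [0.5076 0.2921 0.0715] top@z [0.5077 0.2913 0.074 ] scene@z [0.5092 0.2937 0.074 ]
bed [[ 0.6715 -0.0313  0.03  ]
 [ 0.5602  0.1107  0.03  ]
 [ 0.4184 -0.0013  0.03  ]
 [ 0.5287 -0.1426  0.03  ]] [ 0.5447 -0.0161  0.03  ] [0.1811 0.1804 0.1807 0.1793]
plate [0.5925 0.0282 0.03  ] lock [0.5924 0.0288 0.03  ] [0.5936 0.0295 0.03  ]
bush 0.06355571007642882 -0.8647012077485798
post 0.06564265489374488 2.2584768088724787
0.06514865740758828 0.7470294898244663
bed edge yaw -0.9060131315775392 [np.float64(-0.9060131315775392), np.float64(0.6685980877371976), np.float64(2.233676801863476), np.float64(-2.4792226590508726)]
```

```bash
cat >> h.py <<'E'
HUB=np.array([.545,-.016]);A0=-.874;R=.065
BUSH=np.array([.5865,-.0652]);PIN=np.array([.508,.292])
def post(sw,z=.082,lead=0.):
    a=A0+np.pi+sw;return np.r_[HUB+R*np.array([np.cos(a),np.sin(a)]),z]
E
python3 - <<'E'
from h import *
np.set_printoptions(precision=2,suppress=True)
print("big pin top px@z", atz((155+54.4,205+18.6),.09), robot.get_state()["force"])
for k in(-1,0,1):
    y0=.697+k*np.pi
    print(k,"pin",robot.ik(np.r_[PIN,.062],rot(y0)),"bush",robot.ik(np.r_[BUSH,.085],rot(y0)))
    for s in(0,.8,1.6,1.9):print("  ",s,robot.ik(post(s),rot(y0+s)), robot.ik(post(s),rot(y0+np.pi/4)))
E
```

```text
big pin top px@z [0.51 0.19 0.09] [0.15 0.18 0.19]
-1 pin [-1.32  0.87  1.08  1.86 -0.91  1.01 -2.28] bush [-0.69  0.82  1.08  1.84 -0.85  1.03 -1.69]
   0 [-0.95  0.68  1.08  2.05 -0.79  0.9  -1.87] [-0.83  0.56  0.88  2.05 -0.6   0.81 -1.24]
   0.8 [-0.88  0.63  1.08  2.11 -0.75  0.86 -0.99] [-0.89  0.63  1.08  2.11 -0.76  0.86 -1.  ]
   1.6 [-0.68  0.58  0.94  2.06 -0.65  0.82 -0.2 ] [-0.8   0.72  1.14  2.06 -0.84  0.93 -0.85]
   1.9 [-0.62  0.59  0.9   2.02 -0.63  0.83  0.1 ] [-0.74  0.71  1.1   2.02 -0.81  0.93 -0.86]
0 pin [-0.78  0.56  0.26  1.84 -0.2   0.76  0.29] bush [-0.44  0.62  0.67  1.83 -0.49  0.87  1.16]
   0 [-0.54  0.44  0.5   2.04 -0.31  0.73  0.85] [-0.47  0.43  0.42  2.04 -0.26  0.73  1.59]
   0.8 [-0.49  0.41  0.54  2.1  -0.32  0.71  1.75] [-0.5   0.41  0.54  2.1  -0.32  0.71  1.74]
   1.6 [-0.29  0.42  0.42  2.05 -0.26  0.72  2.59] [-0.46  0.46  0.63  2.05 -0.4   0.74  1.9 ]
   1.9 [ 0.8   0.59 -0.91  1.98  0.61  0.87  2.16] [-0.42  0.49  0.62  2.01 -0.41  0.76  1.93]
1 pin [-1.32  0.87  1.08  1.86 -0.91  1.01 -2.28] bush [-0.69  0.82  1.08  1.84 -0.85  1.03 -1.69]
   0 [-0.95  0.68  1.08  2.05 -0.79  0.9  -1.87] [-0.83  0.56  0.88  2.05 -0.6   0.81 -1.24]
   0.8 [-0.88  0.63  1.08  2.11 -0.75  0.86 -0.99] [-0.89  0.63  1.08  2.11 -0.76  0.86 -1.  ]
   1.6 [-0.68  0.58  0.94  2.06 -0.65  0.82 -0.2 ] [-0.8   0.72  1.14  2.06 -0.84  0.93 -0.85]
   1.9 [-0.62  0.59  0.9   2.02 -0.63  0.83  0.1 ] [-0.74  0.71  1.1   2.02 -0.81  0.93 -0.86]
```

Run:
```python
from h import *
np.set_printoptions(precision=4,suppress=True)
Y=.697
robot.gripper_to(.05)
robot.move_ptp(np.r_[PIN,.15],rot(Y))
print(robot.get_state()["time"],robot.move_linear(np.r_[PIN,.063],.12,threshold=8))
robot.gripper_to(0.0)
s=robot.get_state();print(s["time"],s["opening"],s["grasp_force"],s["force"],s["ee_pos"])
robot.move_linear(np.r_[PIN,.17],.12)
s=robot.get_state();print(s["time"],s["opening"],s["force"],s["ee_pos"])
a=robot.grab_frame("scene");b=robot.grab_frame("top")
np.save("pics/p1.npy",a)
e=s["ee_pos"];print(proj(e,"scene"),proj(e-[0,0,.052],"scene"))
u,v=proj(e,"scene").astype(int)
cv2.imwrite("pics/p1.png",cv2.resize(a[v-35:v+55,u-60:u+60,::-1],None,fx=6,fy=6,interpolation=2));print(u,v)
```

```text
2.625 False
4.0667 0.021088321041826216 30.000707139261067 [-0.6439  0.0779  2.4086] [0.5081 0.292  0.0632]
5.1083 0.021003461878598546 [ 0.338  -0.6459 -0.9955] [0.5076 0.2918 0.1692]
[358.1167 199.1907] [355.0657 214.3761]
358 199
```

View pics/p1.png

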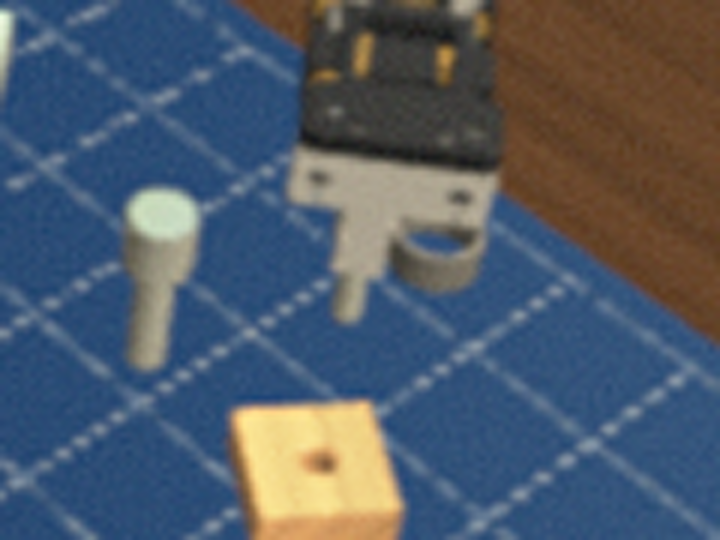

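The pin is held (opening 21 mm, weight about 1 N), it hangs straight, and the rest is empty. Next is inserting it in the bar's hole, with a small search if it lands on the rim.

Run:
```python
from h import *
np.set_printoptions(precision=4,suppress=True)
Y=.697
robot.move_ptp(np.r_[BUSH,.17],rot(Y))
robot.move_linear(np.r_[BUSH,.119],.12)
offs=[(0,0)]+[(r*np.cos(t),r*np.sin(t)) for r in(.002,.004) for t in np.arange(6)*np.pi/3]
ok=False
for o in offs:
    p=BUSH+o
    if o!=(0,0): robot.move_linear(np.r_[p,.114],.08)
    hit=robot.move_linear(np.r_[p,.0862],.04,threshold=5)
    s=robot.get_state();print(o,hit,s["ee_pos"],s["force"],s["time"])
    if s["ee_pos"][2]<.1: ok=True;break
    if s["time"]>30: break
```

```text
(0, 0) False [ 0.5864 -0.0653  0.0862] [ 3.2766 -2.9389 -3.5556] 8.1167
```

Run:
```python
from h import *
np.set_printoptions(precision=4,suppress=True)
Y=.697
p=BUSH+.001*np.array([.64,-.76])
robot.move_linear(np.r_[p,.0862],.02)
print(robot.get_state()["force"])
robot.move_linear(np.r_[p,.0842],.02,threshold=4)
s=robot.get_state();print(s["ee_pos"],s["force"])
robot.gripper_to(.045);robot.pause(.3)
robot.move_linear(np.r_[p,.15],.15)
robot.move_ptp(np.r_[post(0)[:2],.16],rot(Y-np.pi))
s=robot.get_state();print(s["ee_pos"],s["force"],s["time"],s["opening"])
a=robot.grab_frame("scene");b=robot.grab_frame("top")
cv2.imwrite("pics/p2.png",cv2.resize(a[130:220,210:330,::-1],None,fx=6,fy=6,interpolation=2))
```

```text
[-0.34   -1.1676 -1.4091]
[ 0.5878 -0.0658  0.085 ] [-0.5104  0.6725  9.622 ]
[0.5033 0.0338 0.16  ] [0.3409 0.5126 0.0616] 12.7417 0.04481877584245179
```

View pics/p2.png

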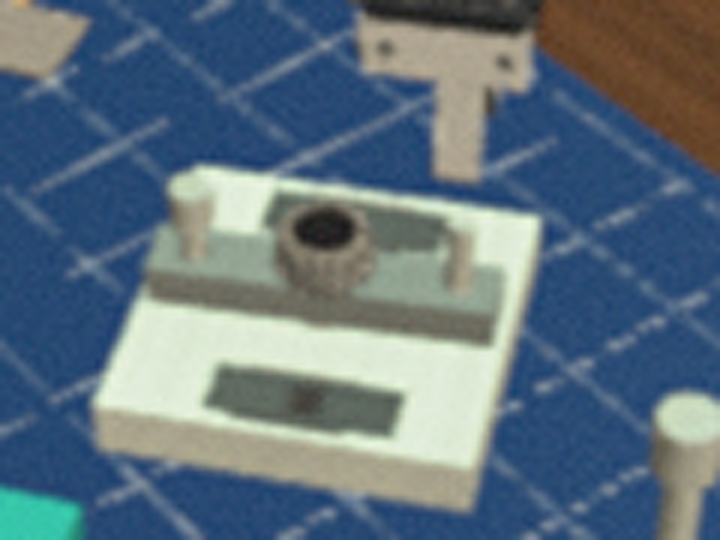

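The pin stands upright in the bar's hole (crop ≈(190,210)) with its head well above the bar; the post is at (460,260), with the gripper above it. Next I'll cage the post and swing counter-clockwise.

```bash
cat > sw.py <<'E'
from h import *
Y=.697-np.pi
def ft():
    s=robot.get_state();a=A0+np.pi+cur[0];f=s["force"]
    return s,float(f[:2]@np.array([-np.sin(a),np.cos(a)])),float(f[:2]@np.array([np.cos(a),np.sin(a)]))
cur=[0.]
def step(sw,v,th=None):
    cur[0]=sw;return robot.move_linear(post(sw),v,rot(Y+sw),threshold=th)
E
python3 - <<'E'
from sw import *
print("hit",robot.move_linear(post(0),.12,threshold=8))
robot.gripper_to(.0155)
s,t,r=ft();print(s["opening"],s["grasp_force"],t,r,s["time"])
for k in range(1,13):
    h=step(.1*k,.04,9)
    s,t,r=ft();print(round(.1*k,2),h,round(t,1),round(r,1),round(s["time"],2))
    if h or abs(t)>9: break
E
```

```text
hit False
0.01562289183358531 0.0 0.2962544201496446 0.4303952516023537 14.2917
0.1 False 0.2 -0.0 14.6
0.2 False -0.6 -0.1 14.91
0.3 False -0.1 -0.2 15.22
0.4 False 0.5 -0.1 15.53
0.5 False 0.4 0.5 15.83
0.6 False 0.0 -0.7 16.14
0.7 False -0.1 -0.5 16.45
0.8 False -0.9 -0.2 16.76
0.9 False -0.8 0.9 17.07
1.0 False -0.5 0.1 17.38
1.1 False -0.0 1.1 17.68
1.2 False -0.1 0.5 17.99
```

Run:
```python
from h import *
a=robot.grab_frame("scene");b=robot.grab_frame("top")
c=lambda i:cv2.resize(i[:,:,::-1],None,fx=4,fy=4,interpolation=2)
cv2.imwrite("pics/p3.png",np.hstack([c(a[110:220,210:310]),c(b[160:270,235:335])]));print(robot.get_state()["ee_pos"])
```

```text
[ 0.48337822 -0.03679706  0.08197247]
```

View pics/p3.png

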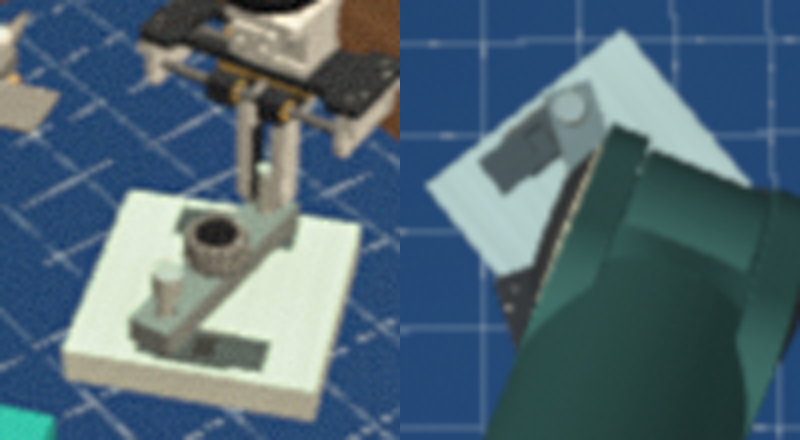

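The bar has swung about 1.2 rad with the pin still standing (crop ≈(165,285)), just short of the hole mark. I'll creep on slowly.

Run:
```python
from sw import *
sw=1.2
while sw<1.95:
    sw+=.025
    h=step(sw,.008,7)
    s,t,r=ft();d=s["ee_pos"][:2]-HUB;act=np.mod(np.arctan2(d[1],d[0])-A0-np.pi,2*np.pi)
    print(round(sw,3),h,round(act,3),round(t,1),round(r,1),round(s["time"],2))
    if h or t<-4.5 or s["time"]>45: break
```

```text
1.225 False 1.221 -4.9 0.6 18.44
```

Run:
```python
from sw import *
sw=1.225
while sw<1.95:
    sw+=.025
    h=step(sw,.008,4.5)
    s,t,r=ft();d=s["ee_pos"][:2]-HUB;act=np.mod(np.arctan2(d[1],d[0])-A0-np.pi,2*np.pi)
    print(round(sw,3),h,round(act,3),round(t,1),round(r,1),round(s["time"],2))
    if h or t<-8 or s["time"]>45: break
```

```text
1.25 False 1.249 -4.4 -0.6 18.79
1.275 False 1.275 -4.0 0.4 19.14
1.3 False 1.301 -3.9 0.3 19.49
1.325 False 1.325 -3.9 -0.5 19.84
1.35 False 1.351 -4.0 0.4 20.19
1.375 False 1.375 -4.3 0.9 20.54
1.4 False 1.4 -3.8 0.7 20.89
1.425 False 1.425 -4.8 0.9 21.24
1.45 False 1.45 -3.8 2.3 21.59
1.475 False 1.475 -4.8 1.9 21.94
1.5 False 1.5 -4.2 1.9 22.29
1.525 False 1.526 -4.2 2.3 22.64
1.55 False 1.551 -3.4 3.3 22.99
1.575 False 1.575 -2.8 3.0 23.34
1.6 False 1.6 -3.8 3.3 23.69
1.625 False 1.626 -4.0 2.4 24.04
1.65 False 1.651 -1.9 2.2 24.39
1.675 False 1.676 -2.5 1.8 24.74
1.7 False 1.699 -5.2 2.8 25.09
1.725 True 1.701 0.2 -0.1 25.3
```

It stopped at 1.70 rad, near the seen hole. I'll look before letting go.

Run:
```python
from h import *
a=robot.grab_frame("scene");b=robot.grab_frame("top");print(robot.get_state()["force"])
c=lambda i:cv2.resize(i[:,:,::-1],None,fx=5,fy=5,interpolation=2)
cv2.imwrite("pics/p4.png",np.hstack([c(a[130:220,215:295]),c(b[160:250,235:315])]))
```

```text
[0.28566142 0.2851207  1.10686197]
```

View pics/p4.png

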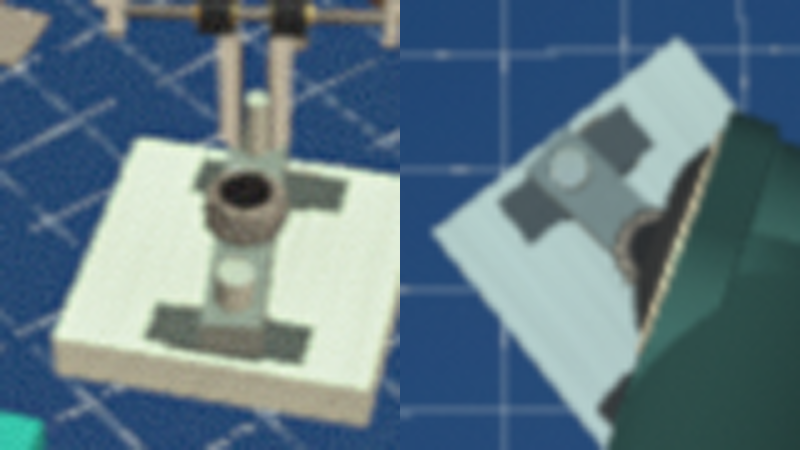

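The pin's head now sits right on the bar with no shaft showing (crop ≈(237,280)). I'll check its height by triangulation, then let go and retract.

Run:
```python
from sw import *
print("head top",tri((215+236.5/5-.4,130+271/5-.4),(235+(569-400)/5-.4,160+167/5-.4)))
e=robot.get_state()["ee_pos"]
robot.gripper_to(.04);robot.move_linear(np.r_[e[:2],.18],.12)
robot.pause(.5)
a=robot.grab_frame("scene");cv2.imwrite("pics/p5.png",cv2.resize(a[130:220,215:335,::-1],None,fx=5,fy=5,interpolation=2))
s=robot.get_state();print(s["force"],s["time"],s["opening"])
```

```text
head top [0.5904599  0.03179029 0.07741236]
[-0.18394822  0.23573328 -0.24149872] 27.5083 0.03970267119409101
```

View pics/p5.png

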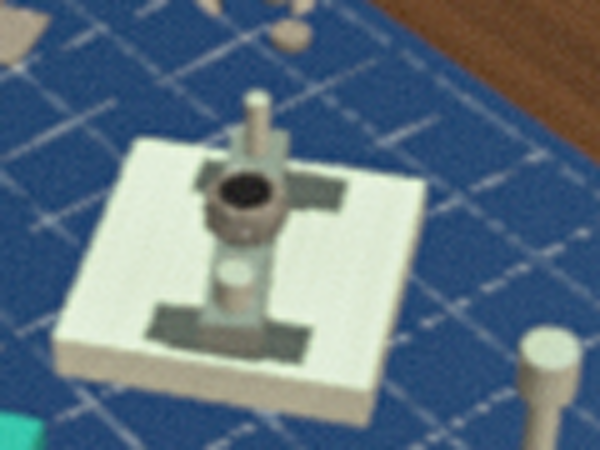

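The head top measures 77 mm (78 mm expected when home, 96 mm if it were still standing), so the pin is home. The gripper is clear.

```bash
python3 -c "
from rig import robot
print(robot.sign_off())"
```

```text
the job is handed in; nothing more can be done
None
```

The pin dropped home in the bored plate and locked the bar (head top measured at 77 mm, 78 mm expected), the gripper is clear, and I handed the job in at about 27.5 s; no verdict came back.

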